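Prop open the evidence case and lay the parcel in it

TASK

Push the spring-loaded hinged lid of the steel case up by its front lip, gently, until it has passed its balance point beyond upright and leans open on its stop by itself. Then lay the narrow wrapped parcel that lies nearest to the left of the case flat on the floor of the case, lengthwise and without dropping it, and leave the lid standing open. Do not knock over or shove the two vials and the loupe.

Things in the scene. Friction and masses are not known exactly. Their poses are not given: they have to be found in the camera images.
- case: Open-topped grey steel box with hinged lid, fixed to the table: 180 mm (x) by 250 mm (y) outside, 172 by 242 mm clear inside, rim 90 mm and lined floor 8 mm above the table. Origin on the table under its centre, z up; its -x side (front) faces roughly towards the robot, the hinge is along its +x (back) top edge.
- case_lid (a joint): Lid angle, rad: 0 shut and level, grows as the front rises, 1.57 upright, stop at 1.95. A light hinge spring draws it shut: it stays, leaning on the stop, only from a balance point that lies between 1.65 and 1.82 and differs each time with its weight (0.3 to 0.68 kg). Damped. 4 mm sheet, 260 mm wide, side skirts 14 mm deep, no handle or latch; 2 to 5 N up at the lip raises it.
- lip_mid (a point): Middle of the lid's front edge, at mid-thickness of its 7 mm rolled rim; moves with the lid, 208 mm from the hinge line; 92.5 mm above the table when shut. The lip overhangs the front wall by 28 mm along the full width; it can be raised only from below, with the fingers tilted so that the tips point forward under it.
- hinge_mid (a point): Middle of the hinge line, at the back top edge of the case, 92.5 mm above the table; the hinge axis is the case's y axis; fixed to the case.
- parcel_mid (a point): Centre of the loose narrow wrapped parcel (brown film, 60 mm wide in its own x, 195 mm long in its own y, 46 mm high, 0.25 to 0.5 kg, rigid) that lies to the left of the case, nearer the robot than the row of other parcels; 23 mm above its underside; z up. Grasp across its 60 mm width near the middle.
- vial_a: Bystander: sample vial with screw cap standing on the table to the right of the case, 26 mm diameter, 52 mm high; origin under its centre.
- vial_b: Bystander: a second such vial beside it; origin under its centre.
- the_loupe: Bystander: black watchmaker's loupe standing on the table in front of and to the left of the case, 38 mm diameter, 30 mm high; origin under its centre.

How it is judged (in metres and radians):
On the way, in this order (a step that is already met when the one before it is completed fails the run):
1. the lid stands open by itself, past its balance point, with the robot off the case (value of joint case_lid above 1.88 rad and contact force between each of the arm, the fingers and case below 0.2 N), for 0.4 s.
2. the parcel lies in the case (value of joint case_lid above 1.88 rad and x of parcel_mid in the frame of case between -0.055 and 0.055 m and y of parcel_mid in the frame of case between -0.035 and 0.035 m and z of parcel_mid in the frame of case between 0.015 and 0.045 m and angle between parcel_mid's own z axis and vertical below 0.2 rad), for 0.2 s.
At the end, for the whole second after the job is handed in: Lid open by itself over 1.88 rad; parcel released, at rest, flat (tilt under 0.2 rad) and lengthwise (within 0.35 rad) on the floor of the case: centre within 55 mm (case x) and 35 mm (case y) of the middle, 15 to 45 mm above the table (all of step 2 and angle between the y axis of parcel_mid and the y axis of case, either way round below 0.35 rad and linear speed of parcel below 0.03 m/s); the robot touches nothing.
It fails at once if the case or its lid is pressed with more than 35 N (contact force between any of the fingers, the arm and case above 35 N).
It fails at once if the parcel is dropped into the case (moves faster than 0.6 m/s within it) (horizontal distance between parcel_mid and case below 0.09 m and height (world z) of parcel_mid below 0.1 m and linear speed of parcel above 0.6 m/s).
It fails at once if a vial or the loupe is knocked over or shoved more than 30 mm (distance of any of vial_a, vial_b, the_loupe from where it was at the start of the episode above 0.03 m or angle between any of vial_a, vial_b, the_loupe's own z axis and vertical above 0.5 rad).
It also fails if it takes over 58 s, if anything falls off the work surface, if the arm or the gripper's body presses on something with over 40 N, if the wrist force passes 120 N, or if a joint passes its speed limit or range.

ROBOT

A 6-joint arm with a two-finger parallel gripper is mounted at the origin on a cart in front of the work surface, level with it; the furniture and walls round the work are solid. World frame = base frame: x ahead of the robot, y to its left, z up, the work surface at z = 0. Lengths are in mm, angles in rad, forces in N, time in s.
With the tool pointing down it reaches from about 350 to 875 mm from the base axis. Payload 4.2 kg.
Tool frame: the origin (TCP) lies midway between the tips of the shut fingers; the grasp point (between the pads) lies 19 mm behind it; z points along the fingers, y is the direction in which the jaws open and shut (so a half turn about z gives the same grasp; the last joint's range is limited). The gripper opens to 85 mm and grips with 20 to 120 N. Pads are 22 mm wide; open, the fingers measure 114 mm over their backs; the gripper's body (76 mm by 85 mm) begins 54 mm behind the grasp point. The pads swing forward as they close: fully open they stand 13 mm farther back than shut.
Start: joints at [-1.039, 0.385, 0.008, 0, -1.194, -0.259], TCP at [168.41, -601.862, 231.312] pointing down, gripper open.
Joint ranges: [-3.14, 3.14], [-1.21, 2.06], [-1.07, 1.41], [-3.16, 2.05], [-2.99, -0.16], [-3.1, 3.1]. Speed limits (rad/s): [2.79, 2.79, 3.14, 3.14, 3.14, 3.14].

INTERFACE

Orientations are given as a unit quaternion [x, y, z, w].
In Python, from bench import arm gives the robot as it stands.
- The arm moves only by the tool servo_tool, never from a script. Its argument "rows" is a list of rows, each an object of numbers: "fingers": the finger opening in cm, from 0 to 8.54; "x", "y", "z": the shift along the tool's x, y, z in cm; "turn": the turn about the tool's z in degrees. A call has 1 to 10 rows; each row shifts and turns the commanded pose from where the row before left it, along the tool's axes as they then stand; what a row does not reach is not made up. A row lasts 1/12 s, in which the tool goes at most 41.7 mm and 7.16 degrees, less where a joint would pass 70% of its speed; a pose out of reach is approached as far as the arm can. A call is refused whole if a number of a shift passes 4.17 or a number of a turn 7.16, either way. A call with a gripper value outside its range is refused whole. The fingers move at their own pace and stop on an object; the grip force is fixed at half the most. Time passes only in rows, so rows that do not move let the fingers close. It gives the time, the measured TCP pose, the force and the opening at its end, in the units of the state.
- arm.read_state(): the state, without advancing time (a new reading comes with each control period).
- arm.get_image(name): name is "side" or "top"; returns (picture, depth): 480x640x3 uint8, red, green, blue; 480x640 float32, mm along the optical axis (not along the pixel's ray), 0 where there is no reading.
- arm.camera_model(name): a dict with "fx", "fy", "cx", "cy" (pixels), "pose" (4x4, takes a point from camera to world coordinates). Camera axes: x right, y down, z forward; pixel columns grow to the right and rows downward; lengths in mm; the calibration is good to about 2 mm. A picture is of the moment at which its call begins. camera_model takes no time and is no camera call.
- arm.job_done(): hands the job in, once; it reports no verdict.
The state is a dict: "clock": time; "joints": joint angles; "joint_vel": joint speeds; "joint_efforts": joint torques, N m; "position": TCP position; "ee_rot": TCP orientation; "contact_force": force on the tool from outside, world axes, zero at the start; "wrist_torque": the same for the moment, N m; "gripper_width": finger opening in mm.
Only numpy, scipy, OpenCV 4.12 (cv2) and the standard library are available. Lean on these libraries where they do the work, as an engineer would, in place of code of your own. Each camera call takes 0.05 s, during which the arm holds its last target.

## Working session

There is one attempt and no reset: what is moved stays moved. The work goes in short steps, Python scripts to look and compute and a tool call to move; the robot and the scene stay as the last step left them, time stands still between calls to the robot, and variables do not carry over. Pictures are saved under pics/ and viewed, and the job is handed in when it is done.

Besides the shell and the picture viewer there is one more tool, called after "Request:" as name(argument=value, ...) on one line, values as JSON. servo_tool: Moves the arm, as the interface text tells. Its arguments: {"type":"object","properties":{"rows":{"type":"array","items":{"type":"object","properties":{"fingers":{"type":"number"},"x":{"type":"number"},"y":{"type":"number"},"z":{"type":"number"},"turn":{"type":"number"}}}}},"required":["rows"]}

```bash
ls; mkdir -p pics; python3 - <<'E'
from bench import arm
import cv2
s=arm.read_state();print(s)
for n in("side","top"):
    im,d=arm.get_image(n);cv2.imwrite(f"pics/{n}0.png",im[:,:,::-1]);import numpy as np;np.save(f"pics/{n}0.npy",d)
    m=arm.camera_model(n);print(n,m)
E
```

```text
pics
{'clock': 0.0, 'joints': array([-1.03941215e+00,  3.85550787e-01,  6.64009640e-03, -4.92108409e-04,
       -1.19398019e+00, -2.58610204e-01]), 'joint_vel': array([ 3.08194995e-04,  5.26950869e-04, -5.82886652e-04,  9.91671947e-04,
       -7.81211303e-04, -2.05216920e-05]), 'joint_efforts': array([-3.98470847e-04, -3.92286837e+01,  1.88399130e+01,  4.18635160e+00,
       -4.74380751e-03,  1.94896600e-06]), 'position': array([ 168.24880599, -601.33378816,  230.23166015]), 'ee_rot': array([-1.35874534e-01,  9.90725473e-01,  1.05463749e-03, -1.91911752e-04]), 'contact_force': array([0.09323313, 0.20491704, 0.05577458]), 'wrist_torque': array([-0.02890778,  0.03985535, -0.04174358]), 'gripper_width': 85.3068075214277}
side {'fx': 480.6776870442197, 'fy': 480.6776870442197, 'cx': 320.7215298927897, 'cy': 249.3713133752875, 'pose': array([[-8.31566657e-01, -1.85083563e-01,  5.23680218e-01,
         6.15188662e+01],
       [-5.55390932e-01,  2.87522674e-01, -7.80302265e-01,
         7.51274920e+02],
       [-6.14881295e-03, -9.39720590e-01, -3.41888001e-01,
         4.14056343e+02],
       [ 0.00000000e+00,  0.00000000e+00,  0.00000000e+00,
         1.00000000e+00]])}
top {'fx': 593.0918778720369, 'fy': 593.0918778720369, 'cx': 317.73408872343583, 'cy': 241.7125598371593, 'pose': array([[-2.11151618e-02, -9.88856940e-01,  1.47363844e-01,
         3.97604013e+02],
       [-9.99682157e-01,  2.29133062e-02,  1.05150036e-02,
         5.25240596e+01],
       [-1.37744272e-02, -1.47094980e-01, -9.89026457e-01,
         1.22949222e+03],
       [ 0.00000000e+00,  0.00000000e+00,  0.00000000e+00,
         1.00000000e+00]])}
```

View pics/side0.png

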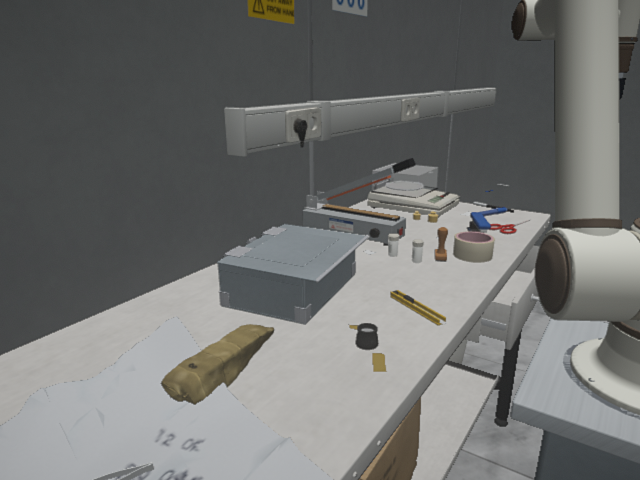

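View pics/top0.png

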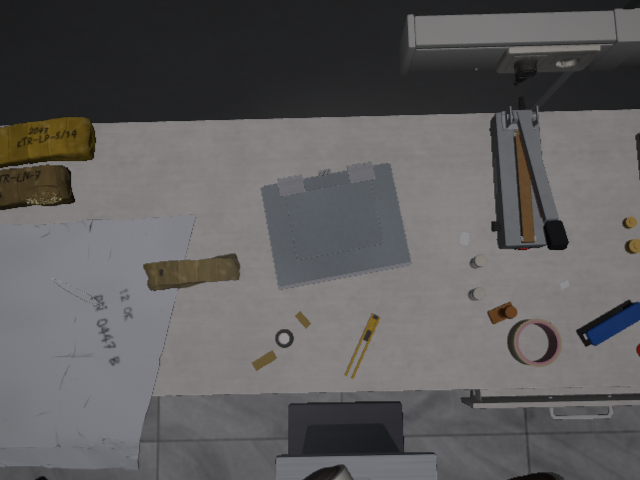

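```bash
cat > h.py <<'E'
import numpy as np,cv2
from bench import arm
def proj(n,P):
    m=arm.camera_model(n);T=np.linalg.inv(m["pose"]);p=T[:3,:3]@np.array(P,float)+T[:3,3]
    return m["fx"]*p[0]/p[2]+m["cx"],m["fy"]*p[1]/p[2]+m["cy"]
def pt(n,d,u,v):
    z=d[int(v),int(u)];m=arm.camera_model(n)
    return (m["pose"]@[(u-m["cx"])/m["fx"]*z,(v-m["cy"])/m["fy"]*z,z,1])[:3]
def atz(n,u,v,z):
    m=arm.camera_model(n);r=m["pose"][:3,:3]@[(u-m["cx"])/m["fx"],(v-m["cy"])/m["fy"],1];o=m["pose"][:3,3]
    return o+r*(z-o[2])/r[2]
def cloud(n,d):
    m=arm.camera_model(n);v,u=np.mgrid[:480,:640]
    c=np.stack([(u-m["cx"])/m["fx"]*d,(v-m["cy"])/m["fy"]*d,d],-1)
    return c@m["pose"][:3,:3].T+m["pose"][:3,3]
E
python3 - <<'E'
from h import *
np.set_printoptions(precision=1,suppress=True)
d=np.load("pics/top0.npy");C=cloud("top",d)
# parcel
def blob(u0,u1,v0,v1,zl,zh):
    m=np.zeros(d.shape,bool);m[v0:v1,u0:u1]=1;m&=(C[...,2]>zl)&(C[...,2]<zh)&(d>0)
    P=C[m];r=cv2.minAreaRect(P[:,:2].astype(np.float32));return P,r
P,r=blob(135,250,240,305,25,60);print("parcel",r,cv2.boxPoints(r).tolist(),np.percentile(P[:,2],[5,50,95]))
P,r=blob(255,420,155,295,82,105);print("lid",r,cv2.boxPoints(r),np.percentile(P[:,2],[5,50,95]))
for nm,b in dict(loupe=(270,300,325,352),va=(465,490,250,275),vb=(465,490,282,305)).items():
    P,r=blob(*b,15,70);print(nm,r,P[:,2].max())
for u,v in[(262,187),(391,165),(278,287),(410,262)]:print(atz("top",u,v,92.5))
for u,v in[(200,400),(320,400),(320,125),(320,80),(450,45)]:print(u,v,pt("top",d,u,v))
im=cv2.imread("pics/top0.png");cv2.imwrite("pics/c0.png",cv2.resize(im[150:370,130:430],None,fx=2.6,fy=2.6,interpolation=cv2.INTER_CUBIC))
E
```

```text
parcel ((538.5158081054688, 333.12066650390625), (215.12615966796875, 97.27228546142578), 88.89683532714844) [[487.81781005859375, 226.51388549804688], [585.0720825195312, 224.64114379882812], [589.2138061523438, 439.7274475097656], [491.95953369140625, 441.6001892089844]] [27.3 41.5 47.3]
lid ((604.3515014648438, 31.805809020996094), (216.4549102783203, 260.2227478027344), 9.440051078796387) [[ 476.2  142.4]
 [ 518.9 -114.3]
 [ 732.5  -78.8]
 [ 689.8  177.9]] [90.2 94.2 98.2]
loupe ((383.3257141113281, 138.16900634765625), (33.56913757324219, 31.90267562866211), 88.97791290283203) 35.062999181572195
va ((529.0668334960938, -257.7364501953125), (24.69127655029297, 23.8292236328125), 26.068174362182617) 58.383099192273676
vb ((463.4097595214844, -250.40232849121094), (23.901695251464844, 24.33283805847168), 45.448299407958984) 57.30189535935392
[678.4 172.   92.5]
[716.6 -83.1  92.5]
[481.  142.7  92.5]
[ 523.4 -112.1   92.5]
200 400 [ 177.5  473.8 -779.5]
320 400 [ 169.    77.6 -785.8]
320 125 [835.3  55.3   0.1]
320 80 [895.2  53.1  96.8]
450 45 [ 844.8 -156.6  333.1]
```

View pics/c0.png

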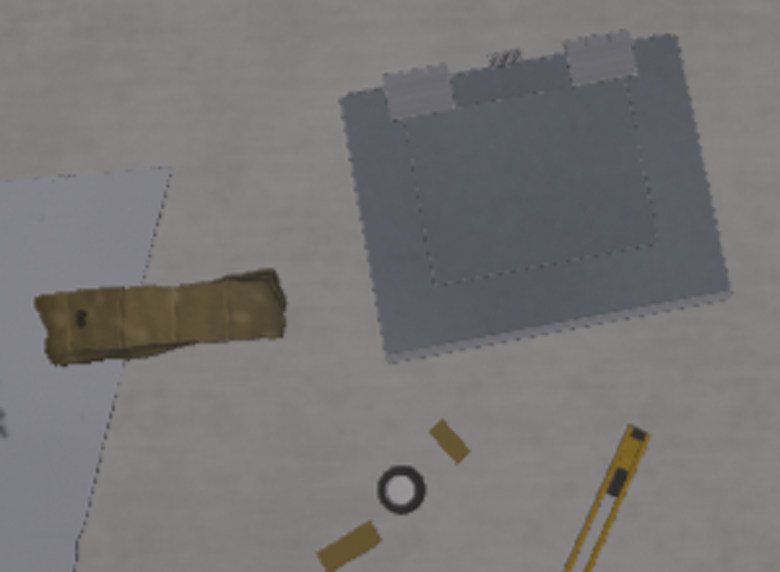

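```bash
cat >> h.py <<'E'
from scipy.spatial.transform import Rotation as R
def go(x,y,z,psi=None):
    s=arm.read_state();p=s["position"];r=R.from_quat(s["ee_rot"]);M=r.as_matrix()
    h=np.degrees(np.arctan2(M[1,1],M[0,1]))%360
    D=M.T@(np.array([x,y,z])-p)/10
    print("t%.2f pos"%s["clock"],p.round(1),"head %.1f tilt %.1f"%(h,np.degrees(np.arccos(-M[2,2]))),"F",s["contact_force"].round(1),"w%.1f"%s["gripper_width"],"| delta tool cm",D.round(2), "" if psi is None else "turn %.1f; delta after turn "%(-((psi-h+180)%360-180)), end="")
    if psi is not None:
        a=np.radians(psi);N=np.array([[np.sin(a),np.cos(a),0],[-np.cos(a),np.sin(a),0],[0,0,-1]])
        print((N.T@(np.array([x,y,z])-p)/10).round(2))
    else: print()
E
python3 - <<'E'
from h import *
np.set_printoptions(precision=1,suppress=True)
im=cv2.imread("pics/top0.png");hsv=cv2.cvtColor(im,cv2.COLOR_BGR2HSV)
m=np.zeros(im.shape[:2],np.uint8);m[235:310,138:250]=1
m&=(hsv[...,1]>70).astype(np.uint8)
c=np.argwhere(m)[:,::-1];print(len(c))
P=np.array([atz("top",u,v,40) for u,v in c]);r=cv2.minAreaRect(P[:,:2].astype(np.float32));print(r,cv2.boxPoints(r),P.mean(0))
_,_,V=np.linalg.svd(P[:,:2]-P[:,:2].mean(0),full_matrices=False);print("axis",V[0],np.degrees(np.arctan2(V[0,1],V[0,0])))
for u,v in[(280,289.2),(411.2,262.3)]:print(atz("top",u,v,90))
# side view lid front corners
go(530,345,120,186)
go(560,0,230,186)
im=cv2.imread("pics/side0.png");cv2.imwrite("pics/c1.png",cv2.resize(im[210:410,150:390],None,fx=3,fy=3,interpolation=cv2.INTER_CUBIC))
E
```

```text
2188
((518.7657470703125, 320.50347900390625), (55.65521240234375, 191.71083068847656), 5.075296878814697) [[482.6 413.5]
 [499.5 222.6]
 [555.  227.5]
 [538.  418.4]] [518.7 324.1  40. ]
axis [-0.1  1. ] 94.21180810216835
[476.8 139.1  90. ]
[ 523.1 -114.7   90. ]
t0.10 pos [ 168.3 -601.4  230.3] head 105.6 tilt 0.1 F [-0.2 -0.7 -0.3] w85.4 | delta tool cm [-60.3  81.4  11.2] turn -80.4; delta after turn [ 90.3 -45.9  11. ]
t0.10 pos [ 168.3 -601.4  230.3] head 105.6 tilt 0.1 F [-0.2 -0.7 -0.3] w85.4 | delta tool cm [-53.9  47.4   0.1] turn -80.4; delta after turn [ 55.7 -45.2   0. ]
```

View pics/c1.png

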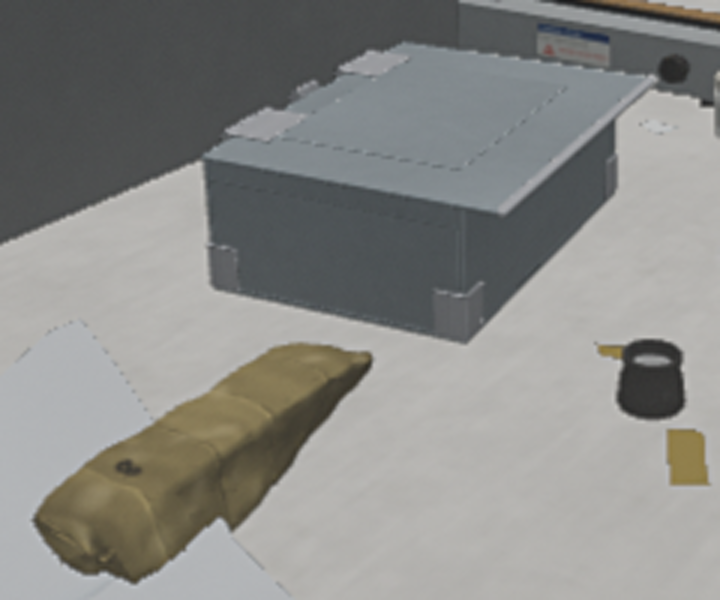

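Request:
servo_tool(rows=[{"x":-2.65,"y":3.05,"fingers":8.54},{"x":-2.65,"y":3.05},{"x":-2.65,"y":3.05},{"x":-2.65,"y":3.05},{"x":-2.65,"y":3.05},{"x":-2.65,"y":3.05},{"x":-2.65,"y":3.05},{"x":-2.65,"y":3.05},{"x":-2.65,"y":3.05},{"x":-2.65,"y":3.05}])

```text
invalid input at $.rows[0]: expected keys fingers, x, y, z, turn
```

Request:
servo_tool(rows=[{"x":-2.65,"y":3.05},{"x":-2.65,"y":3.05},{"x":-2.65,"y":3.05},{"x":-2.65,"y":3.05},{"x":-2.65,"y":3.05},{"turn":-6.7},{"turn":-6.7},{"turn":-6.7},{"turn":-6.7},{"turn":-6.7}])

```text
invalid input at $.rows[0]: expected keys fingers, x, y, z, turn
```

Request:
servo_tool(rows=[{"turn":-6.7},{"turn":-6.7},{"turn":-6.7},{"turn":-6.7},{"turn":-6.7},{"turn":-6.7},{"turn":-6.7}])

```text
invalid input at $.rows[0]: expected keys fingers, x, y, z, turn
```

```bash
python3 - <<'E'
from h import *
go(517,343,120,184.7)
print(arm.read_state()["joints"].round(2))
for u,v in [(221,306),(305.7,324)]: print(atz("side",u,v,0).round(1))
E
```

```text
t0.10 pos [ 168.3 -601.4  230.3] head 105.6 tilt 0.1 F [-0.2 -0.7 -0.3] w85.4 | delta tool cm [-59.02  81.53  11.19] turn -79.1; delta after turn [ 91.26 -42.49  11.03]
[-1.04  0.39  0.01 -0.   -1.19 -0.26]
[680.2 172.2   0. ]
[503.9 141.3   0. ]
```

Request:
servo_tool(rows=[{"x":-2.65,"y":3.05,"z":0,"turn":0,"fingers":8.54},{"x":-2.65,"y":3.05,"z":0,"turn":0,"fingers":8.54},{"x":-2.65,"y":3.05,"z":0,"turn":0,"fingers":8.54},{"x":-2.65,"y":3.05,"z":0,"turn":0,"fingers":8.54},{"x":-2.65,"y":3.05,"z":0,"turn":0,"fingers":8.54},{"x":-2.65,"y":3.05,"z":0,"turn":0,"fingers":8.54},{"x":-2.65,"y":3.05,"z":0,"turn":0,"fingers":8.54},{"x":-2.65,"y":3.05,"z":0,"turn":0,"fingers":8.54},{"x":-2.65,"y":3.05,"z":0,"turn":0,"fingers":8.54},{"x":-2.65,"y":3.05,"z":0,"turn":0,"fingers":8.54}])

```text
clock: 0.93
position: [341.5, -234.8, 231.2]
ee_rot: [-0.136, 0.991, 0.0, 0.0]
contact_force: [1.3, -0.3, -0.5]
gripper_width: 85.5
```

Request:
servo_tool(rows=[{"x":-2.65,"y":3.05,"z":0,"turn":0,"fingers":8.54},{"x":-2.65,"y":3.05,"z":0,"turn":0,"fingers":8.54},{"x":-2.65,"y":3.05,"z":0,"turn":0,"fingers":8.54},{"x":-2.65,"y":3.05,"z":0,"turn":0,"fingers":8.54},{"x":-2.65,"y":3.05,"z":0,"turn":-6.6,"fingers":8.54},{"x":0,"y":0,"z":0,"turn":-6.6,"fingers":8.54},{"x":0,"y":0,"z":0,"turn":-6.6,"fingers":8.54},{"x":0,"y":0,"z":0,"turn":-6.6,"fingers":8.54},{"x":0,"y":0,"z":0,"turn":-6.6,"fingers":8.54},{"x":0,"y":0,"z":0,"turn":-6.6,"fingers":8.54}])

```text
clock: 1.77
position: [427.6, -53.9, 230.9]
ee_rot: [-0.466, 0.885, 0.0, -0.0]
contact_force: [0.2, 0.4, 0.2]
gripper_width: 85.4
```

Request:
servo_tool(rows=[{"x":0,"y":0,"z":0,"turn":-6.6,"fingers":8.54},{"x":0,"y":0,"z":0,"turn":-6.6,"fingers":8.54},{"x":0,"y":0,"z":0,"turn":-6.6,"fingers":8.54},{"x":0,"y":0,"z":0,"turn":-6.6,"fingers":8.54},{"x":0,"y":0,"z":0,"turn":-6.6,"fingers":8.54},{"x":0,"y":0,"z":0,"turn":-6.6,"fingers":8.54}])

```text
clock: 2.27
position: [427.6, -54.2, 231.0]
ee_rot: [0.738, -0.675, -0.0, 0.0]
contact_force: [0.5, -0.4, 0.3]
gripper_width: 85.3
```

```bash
python3 - <<'E'
from h import *
go(517,343,120,184.7)
print(arm.read_state()["joints"].round(2))
E
```

```text
t2.27 pos [427.6 -54.2 231. ] head 185.2 tilt 0.0 F [ 0.5 -0.4  0.3] w85.3 | delta tool cm [-38.75 -12.48  11.09] turn 0.5; delta after turn [ 38.85 -12.17  11.1 ]
[ 0.25  0.05 -0.44 -0.   -1.09 -0.16]
```

Request:
servo_tool(rows=[{"x":-3.5,"y":-1.13,"z":1.0,"turn":0,"fingers":8.54},{"x":-3.5,"y":-1.13,"z":1.0,"turn":0,"fingers":8.54},{"x":-3.5,"y":-1.13,"z":1.0,"turn":0,"fingers":8.54},{"x":-3.5,"y":-1.13,"z":1.0,"turn":0,"fingers":8.54},{"x":-3.5,"y":-1.13,"z":1.0,"turn":0,"fingers":8.54},{"x":-3.5,"y":-1.13,"z":1.0,"turn":0,"fingers":8.54},{"x":-3.5,"y":-1.13,"z":1.0,"turn":0,"fingers":8.54},{"x":-3.5,"y":-1.13,"z":1.0,"turn":0,"fingers":8.54},{"x":-3.5,"y":-1.13,"z":1.0,"turn":0,"fingers":8.54},{"x":-3.5,"y":-1.13,"z":1.0,"turn":0,"fingers":8.54}])

```text
clock: 3.1
position: [510.9, 305.7, 130.3]
ee_rot: [0.736, -0.677, -0.0, 0.001]
contact_force: [0.1, 1.4, 0.9]
gripper_width: 85.2
```

Request:
servo_tool(rows=[{"x":-3.5,"y":-1.13,"z":1.0,"turn":0,"fingers":8.54},{"x":0,"y":0,"z":0,"turn":0,"fingers":8.54}])

```text
clock: 3.27
position: [519.7, 344.8, 117.7]
ee_rot: [0.738, -0.675, -0.0, 0.001]
contact_force: [0.8, -0.0, 0.7]
gripper_width: 85.3
```

```bash
sed -i 's/N=np.array.*$/N=np.array([[-np.sin(a),np.cos(a),0],[np.cos(a),np.sin(a),0],[0,0,-1]])/' h.py; python3 - <<'E'
from h import *
go(517,343,8,184.7)
im,d=arm.get_image("top");cv2.imwrite("pics/t1.png",cv2.resize(im[180:380,60:300,::-1],None,fx=3,fy=3))
im,d=arm.get_image("side");cv2.imwrite("pics/s1.png",im[:,:,::-1])
E
```

```text
t3.27 pos [519.7 344.8 117.7] head 185.1 tilt 0.1 F [ 0.8 -0.   0.7] w85.3 | delta tool cm [ 0.14  0.27 10.97] turn 0.4; delta after turn [ 0.16  0.28 10.97]
```

View pics/t1.png

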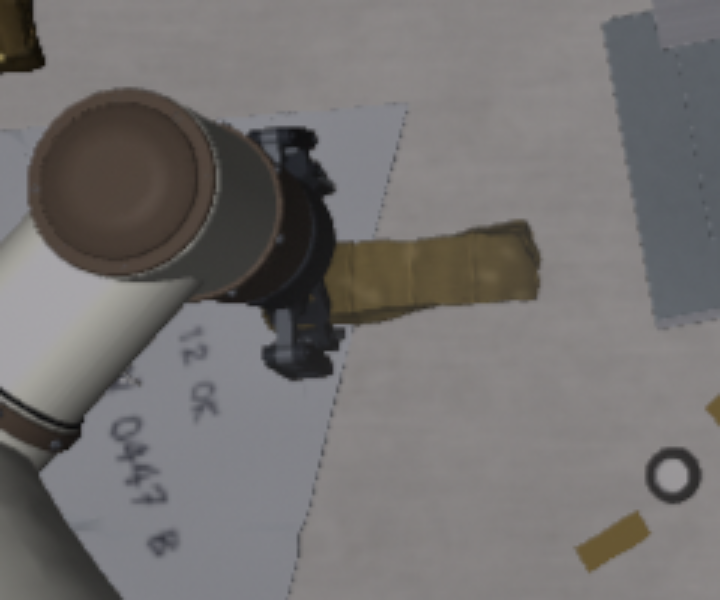

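View pics/s1.png

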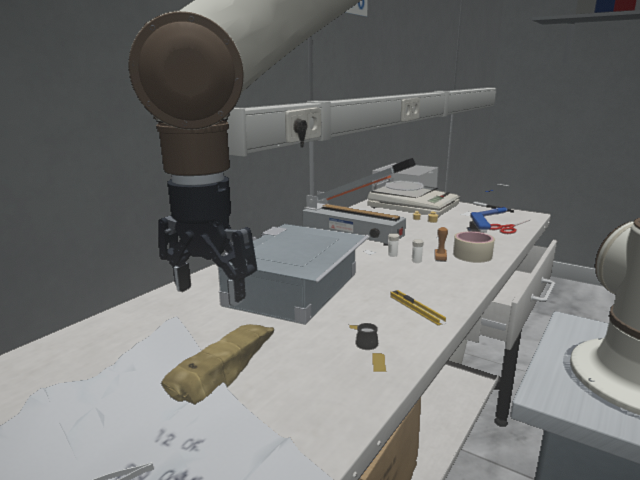

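Request:
servo_tool(rows=[{"x":0,"y":0.2,"z":2.7,"turn":0,"fingers":8.54},{"x":0,"y":0,"z":2.7,"turn":0,"fingers":8.54},{"x":0,"y":0,"z":2.7,"turn":0,"fingers":8.54},{"x":0,"y":0,"z":2.7,"turn":0,"fingers":8.54},{"x":0,"y":0,"z":0,"turn":0,"fingers":8.54}])

```text
clock: 3.78
position: [514.2, 335.4, 8.6]
ee_rot: [0.735, -0.678, -0.001, 0.005]
contact_force: [-0.3, -1.0, -0.5]
gripper_width: 85.8
```

Request:
servo_tool(rows=[{"x":0,"y":0,"z":0,"turn":0,"fingers":4.5},{"x":0,"y":0,"z":0,"turn":0,"fingers":4.5},{"x":0,"y":0,"z":0,"turn":0,"fingers":4.5},{"x":0,"y":0,"z":0,"turn":0,"fingers":4.5},{"x":0,"y":0,"z":0,"turn":0,"fingers":4.5},{"x":0,"y":0,"z":0,"turn":0,"fingers":4.5}])

```text
clock: 4.28
position: [519.4, 340.8, 16.8]
ee_rot: [0.737, -0.676, 0.001, -0.003]
contact_force: [1.3, -2.0, 6.5]
gripper_width: 55.0
```

Request:
servo_tool(rows=[{"x":0,"y":0,"z":0,"turn":0,"fingers":4.0},{"x":0,"y":0,"z":0,"turn":0,"fingers":4.0},{"x":0,"y":0,"z":0,"turn":0,"fingers":4.0}])

```text
clock: 4.53
position: [519.5, 340.8, 16.8]
ee_rot: [0.737, -0.676, 0.001, -0.003]
contact_force: [1.3, -1.9, 6.3]
gripper_width: 55.4
```

```bash
python3 - <<'E'
from h import *
go(517,343,8,184.7)
im,d=arm.get_image("side");cv2.imwrite("pics/s2.png",im[:,:,::-1])
E
```

```text
t4.53 pos [519.5 340.8  16.8] head 184.9 tilt 0.4 F [ 1.3 -1.9  6.3] w55.4 | delta tool cm [-0.24  0.23  0.88] turn 0.2; delta after turn [-0.24  0.23  0.88]
```

View pics/s2.png

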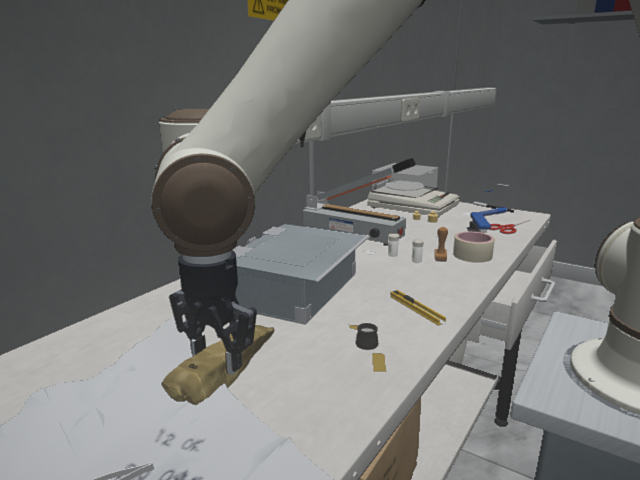

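Request:
servo_tool(rows=[{"x":0,"y":0,"z":-0.5,"turn":0,"fingers":4.0},{"x":0,"y":0,"z":-1,"turn":0,"fingers":4.0},{"x":0,"y":0,"z":-2,"turn":0,"fingers":4.0},{"x":0,"y":0,"z":-2.5,"turn":0,"fingers":4.0},{"x":0,"y":0,"z":-2.5,"turn":0,"fingers":4.0},{"x":0,"y":0,"z":-1.5,"turn":0,"fingers":4.0},{"x":0,"y":0,"z":0,"turn":0,"fingers":4.0},{"x":0,"y":0,"z":0,"turn":0,"fingers":4.0}])

```text
clock: 5.25
position: [516.9, 339.8, 113.9]
ee_rot: [0.736, -0.677, -0.001, -0.001]
contact_force: [0.1, -0.6, -4.6]
gripper_width: 55.3
```

```bash
python3 - <<'E'
from h import *
go(440,0,120,99.5)
im,d=arm.get_image("side");cv2.imwrite("pics/s3.png",im[:,:,::-1])
E
```

```text
t5.25 pos [516.9 339.8 113.9] head 184.8 tilt 0.1 F [ 0.1 -0.6 -4.6] w55.3 | delta tool cm [33.22 10.5  -0.66] turn 85.3; delta after turn [ 13.19 -32.25  -0.61]
```

View pics/s3.png

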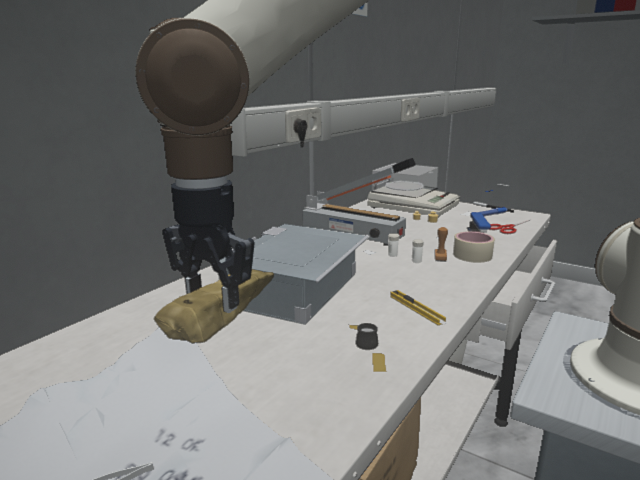

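Request:
servo_tool(rows=[{"x":0,"y":0,"z":0,"turn":3,"fingers":4.0},{"x":0,"y":0,"z":0,"turn":6,"fingers":4.0},{"x":0,"y":0,"z":0,"turn":6,"fingers":4.0},{"x":0,"y":0,"z":0,"turn":6,"fingers":4.0},{"x":0,"y":0,"z":0,"turn":6,"fingers":4.0},{"x":0,"y":0,"z":0,"turn":6,"fingers":4.0},{"x":0,"y":0,"z":0,"turn":6,"fingers":4.0},{"x":0,"y":0,"z":0,"turn":6,"fingers":4.0},{"x":0,"y":0,"z":0,"turn":6,"fingers":4.0},{"x":0,"y":0,"z":0,"turn":6,"fingers":4.0}])

```text
clock: 6.13
position: [516.1, 338.7, 110.7]
ee_rot: [-0.321, 0.947, -0.001, -0.002]
contact_force: [-0.6, -0.1, -4.8]
gripper_width: 54.9
```

Request:
servo_tool(rows=[{"x":0,"y":0,"z":0,"turn":6,"fingers":4.0},{"x":0,"y":0,"z":0,"turn":6,"fingers":4.0},{"x":0,"y":0,"z":0,"turn":6,"fingers":4.0},{"x":0,"y":0,"z":0,"turn":6,"fingers":4.0},{"x":0,"y":0,"z":0,"turn":4.3,"fingers":4.0},{"x":0,"y":0,"z":0,"turn":0,"fingers":4.0}])

```text
clock: 6.63
position: [516.2, 338.7, 110.8]
ee_rot: [-0.082, 0.997, -0.001, -0.002]
contact_force: [0.8, 0.0, -5.1]
gripper_width: 55.2
```

```bash
python3 - <<'E'
from h import *
go(391.5,-4.5,114,99.7)
print(arm.read_state()["joints"].round(2))
im,d=arm.get_image("top");cv2.imwrite("pics/t4.png",im[:,:,::-1]);np.save("pics/t4.npy",d)
E
```

```text
t6.63 pos [516.2 338.7 110.8] head 99.4 tilt 0.3 F [ 0.8  0.  -5.1] w55.2 | delta tool cm [ 17.93 -31.82  -0.16] turn -0.3; delta after turn [ 18.07 -31.73  -0.32]
[ 0.84  0.48 -0.16 -0.   -0.93 -2.25]
```

View pics/t4.png

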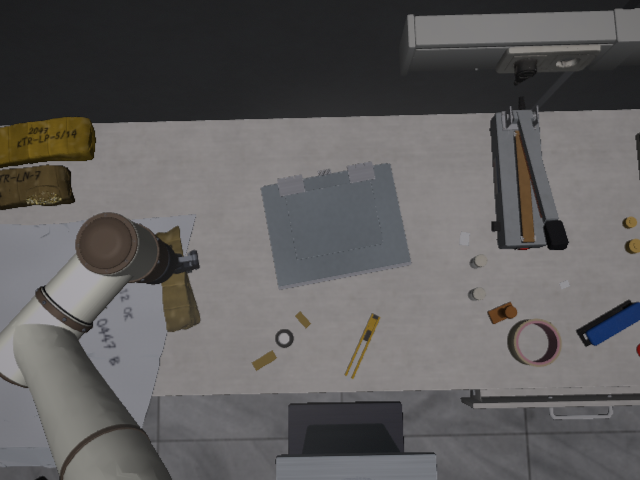

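Request:
servo_tool(rows=[{"x":2,"y":0,"z":0,"turn":0,"fingers":4.0},{"x":3.5,"y":0,"z":0,"turn":0,"fingers":4.0},{"x":3.5,"y":0,"z":0,"turn":0,"fingers":4.0},{"x":3.5,"y":-1,"z":0,"turn":0,"fingers":4.0},{"x":3.4,"y":-2,"z":0,"turn":0,"fingers":4.0},{"x":2,"y":-3.2,"z":0,"turn":0,"fingers":4.0},{"x":0,"y":-3.8,"z":0,"turn":0,"fingers":4.0},{"x":0,"y":-3.8,"z":0,"turn":0,"fingers":4.0},{"x":0,"y":-3.8,"z":0,"turn":0,"fingers":4.0},{"x":0,"y":-3.8,"z":0,"turn":0,"fingers":4.0}])

```text
clock: 7.52
position: [375.6, 97.4, 113.2]
ee_rot: [-0.085, 0.996, -0.0, -0.0]
contact_force: [1.5, -0.3, -4.0]
gripper_width: 55.2
```

Request:
servo_tool(rows=[{"x":0,"y":-3.8,"z":0,"turn":0,"fingers":4.0},{"x":0,"y":-3.5,"z":0,"turn":0,"fingers":4.0},{"x":0,"y":-2.1,"z":0,"turn":0,"fingers":4.0},{"x":0,"y":-1,"z":0,"turn":0,"fingers":4.0},{"x":0,"y":0,"z":0,"turn":0,"fingers":4.0},{"x":0,"y":0,"z":0,"turn":0,"fingers":4.0}])

```text
clock: 8.02
position: [393.1, -4.0, 113.0]
ee_rot: [-0.083, 0.997, -0.0, -0.0]
contact_force: [-0.6, 0.9, -5.4]
gripper_width: 54.8
```

```bash
python3 - <<'E'
from h import *
go(391.5,-4.5,49,99.7)
print(arm.read_state()["joints"].round(2))
im,d=arm.get_image("top");cv2.imwrite("pics/t5.png",cv2.resize(im[140:400,180:480,::-1],None,fx=2.3,fy=2.3));np.save("pics/t5.npy",d)
im,d=arm.get_image("side");cv2.imwrite("pics/s5.png",im[:,:,::-1])
E
```

```text
t8.02 pos [393.1  -4.  113. ] head 99.5 tilt 0.0 F [-0.6  0.9 -5.4] w54.8 | delta tool cm [ 0.17 -0.02  6.4 ] turn -0.2; delta after turn [ 0.17 -0.02  6.4 ]
[ 0.41  0.13 -0.7  -0.   -0.75 -1.81]
```

View pics/t5.png

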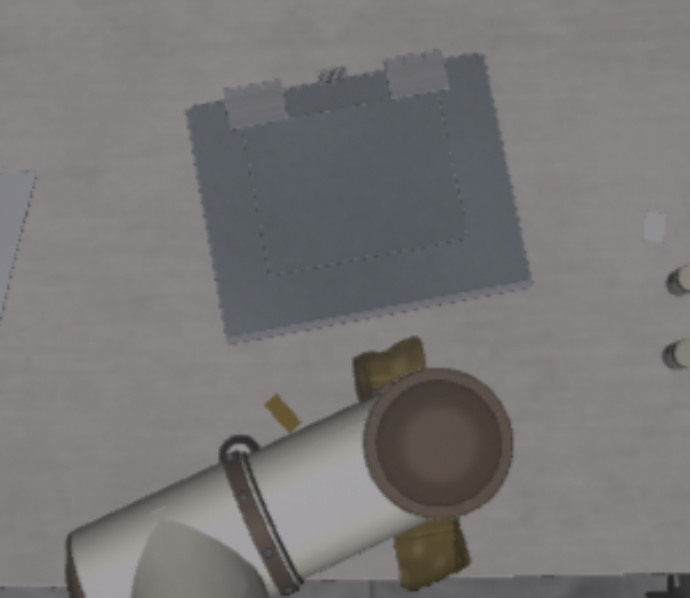

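View pics/s5.png

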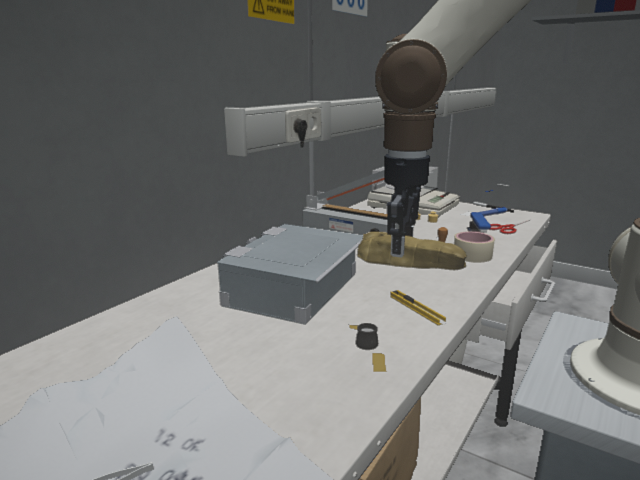

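```bash
python3 - <<'E'
from h import *
print(atz("top",349.6,289,135),atz("top",351.7,275.6,90))
print(atz("top",180+432/2.3,140+588/2.3,135))
E
```

```text
[471.24896085   7.31304212 135.        ] [499.94664407   0.66823925  90.        ]
[279.37985063 -19.81634036 135.        ]
```

Request:
servo_tool(rows=[{"x":0,"y":0,"z":1.5,"turn":0,"fingers":4.0},{"x":0,"y":0,"z":2,"turn":0,"fingers":4.0},{"x":0,"y":0,"z":2,"turn":0,"fingers":4.0},{"x":0,"y":0,"z":0.9,"turn":0,"fingers":4.0},{"x":-0.5,"y":0,"z":0,"turn":0,"fingers":4.0},{"x":-1.2,"y":0,"z":0,"turn":0,"fingers":4.0},{"x":-1.2,"y":0,"z":0,"turn":0,"fingers":4.0},{"x":-1,"y":0,"z":0,"turn":0,"fingers":4.0},{"x":-0.5,"y":0,"z":0,"turn":0,"fingers":4.0},{"x":-0.3,"y":0,"z":0,"turn":0,"fingers":4.0}])

```text
clock: 8.95
position: [441.1, 5.0, 49.7]
ee_rot: [-0.083, 0.997, 0.0, 0.001]
contact_force: [-0.5, 0.1, -4.0]
gripper_width: 54.7
```

```bash
python3 - <<'E'
from h import *
go(441,4,49,99.7)
im,d=arm.get_image("side");cv2.imwrite("pics/s6.png",cv2.resize(im[180:340,200:500,::-1],None,fx=2.6,fy=2.6))
E
```

```text
t8.95 pos [441.1   5.   49.7] head 99.6 tilt 0.1 F [-0.5  0.1 -4. ] w54.7 | delta tool cm [ 0.03 -0.09  0.07] turn -0.1; delta after turn [ 0.03 -0.09  0.07]
```

View pics/s6.png

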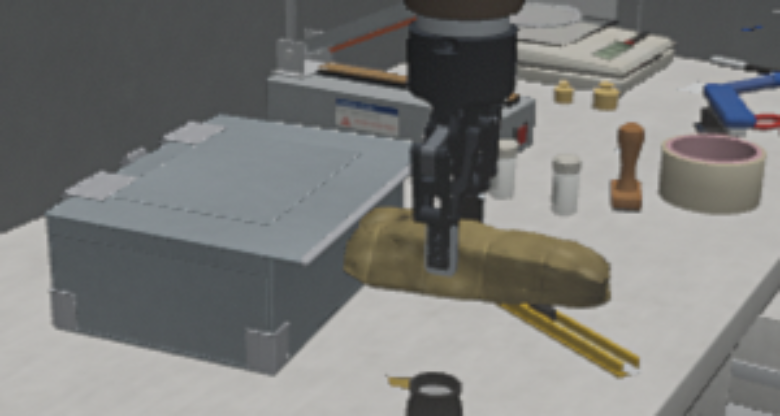

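Request:
servo_tool(rows=[{"x":0,"y":0,"z":-0.5,"turn":0,"fingers":4.0},{"x":0,"y":0,"z":-0.5,"turn":0,"fingers":4.0},{"x":0,"y":0,"z":-0.5,"turn":0,"fingers":4.0},{"x":0,"y":0,"z":-0.5,"turn":0,"fingers":4.0},{"x":0,"y":0,"z":-0.5,"turn":0,"fingers":4.0},{"x":0,"y":0,"z":0,"turn":0,"fingers":4.0}])

```text
clock: 9.5
position: [439.0, 4.0, 75.0]
ee_rot: [-0.083, 0.997, 0.0, -0.0]
contact_force: [-1.5, 1.0, -8.5]
gripper_width: 54.7
```

```bash
python3 - <<'E'
from h import *
go(441,4,74,99.7)
im,d=arm.get_image("side");cv2.imwrite("pics/s7.png",cv2.resize(im[180:340,200:500,::-1],None,fx=2.6,fy=2.6))
E
```

```text
t9.50 pos [439.   4.  75.] head 99.5 tilt 0.0 F [-1.5  1.  -8.5] w54.7 | delta tool cm [-0.2  -0.04  0.1 ] turn -0.2; delta after turn [-0.2  -0.04  0.1 ]
```

View pics/s7.png

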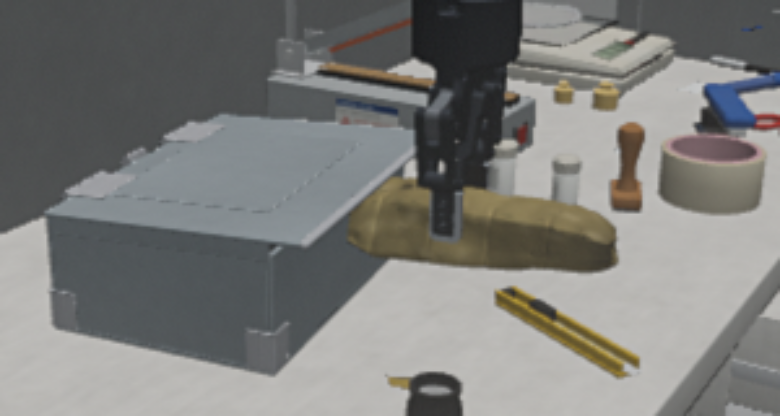

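Request:
servo_tool(rows=[{"x":-0.1,"y":0,"z":-1.2,"turn":0,"fingers":4.0},{"x":-0.2,"y":0,"z":-1.2,"turn":0,"fingers":4.0},{"x":-0.3,"y":0,"z":-1.15,"turn":0,"fingers":4.0},{"x":-0.35,"y":0,"z":-1.15,"turn":0,"fingers":4.0},{"x":-0.4,"y":0,"z":-1.1,"turn":0,"fingers":4.0}])

```text
clock: 9.97
position: [450.9, 5.7, 131.8]
ee_rot: [-0.082, 0.997, -0.0, -0.003]
contact_force: [-2.4, -0.7, -7.2]
gripper_width: 54.8
```

```bash
python3 - <<'E'
from h import *
go(455,7,132,99.7)
im,d=arm.get_image("side");cv2.imwrite("pics/s8.png",cv2.resize(im[120:340,180:500,::-1],None,fx=2.5,fy=2.5))
E
```

```text
t9.97 pos [450.9   5.7 131.8] head 99.5 tilt 0.3 F [-2.4 -0.7 -7.2] w54.8 | delta tool cm [-0.43  0.06 -0.02] turn -0.2; delta after turn [-0.43  0.05 -0.02]
```

View pics/s8.png

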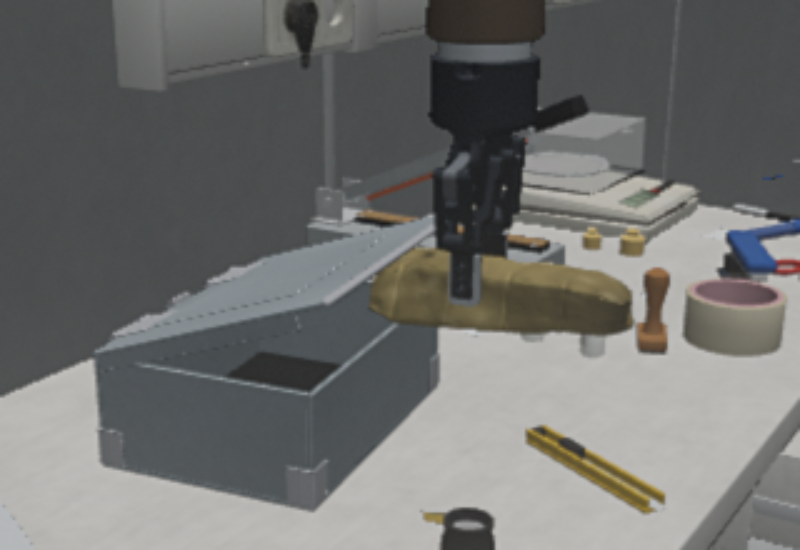

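Request:
servo_tool(rows=[{"x":-0.5,"y":0,"z":-1.1,"turn":0,"fingers":4.0},{"x":-0.55,"y":0,"z":-1.05,"turn":0,"fingers":4.0},{"x":-0.6,"y":0,"z":-1.0,"turn":0,"fingers":4.0},{"x":-0.7,"y":0,"z":-1.0,"turn":0,"fingers":4.0},{"x":-0.75,"y":0,"z":-0.95,"turn":0,"fingers":4.0},{"x":-0.8,"y":0,"z":-0.9,"turn":0,"fingers":4.0},{"x":-0.85,"y":0,"z":-0.85,"turn":0,"fingers":4.0},{"x":-0.9,"y":0,"z":-0.8,"turn":0,"fingers":4.0}])

```text
clock: 10.68
position: [507.3, 15.4, 208.0]
ee_rot: [-0.083, 0.997, -0.0, -0.002]
contact_force: [-3.5, -0.4, -4.7]
gripper_width: 55.1
```

```bash
python3 - <<'E'
from h import *
go(508,16,208,99.7)
im,d=arm.get_image("side");cv2.imwrite("pics/s9.png",cv2.resize(im[80:340,180:500,::-1],None,fx=2.2,fy=2.2))
E
```

```text
t10.68 pos [507.3  15.4 208. ] head 99.5 tilt 0.3 F [-3.5 -0.4 -4.7] w55.1 | delta tool cm [-0.07  0.05  0.  ] turn -0.2; delta after turn [-0.07  0.05  0.  ]
```

View pics/s9.png

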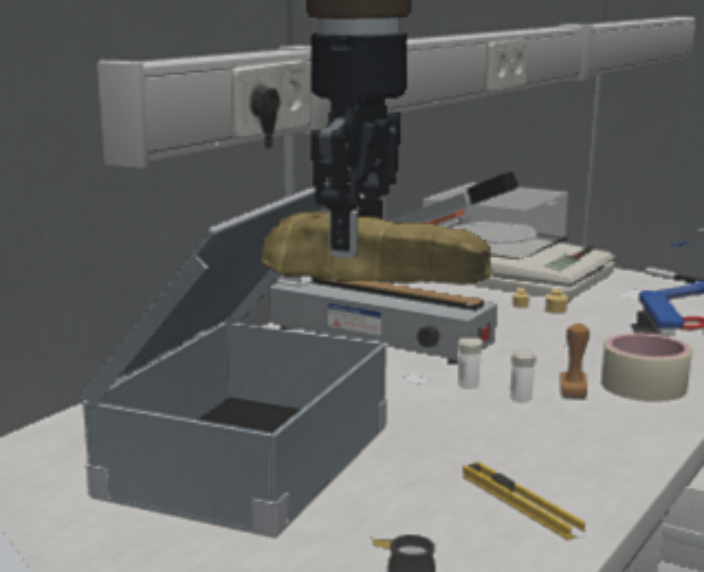

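Request:
servo_tool(rows=[{"x":-0.9,"y":0,"z":-0.7,"turn":0,"fingers":4.0},{"x":-1.0,"y":0,"z":-0.6,"turn":0,"fingers":4.0},{"x":-1.0,"y":0,"z":-0.5,"turn":0,"fingers":4.0},{"x":-1.1,"y":0,"z":-0.4,"turn":0,"fingers":4.0},{"x":-1.1,"y":0,"z":-0.3,"turn":0,"fingers":4.0},{"x":-1.1,"y":0,"z":-0.2,"turn":0,"fingers":4.0},{"x":-1.1,"y":0,"z":0,"turn":0,"fingers":4.0},{"x":-1.1,"y":0,"z":0,"turn":0,"fingers":4.0},{"x":-1.1,"y":0,"z":0,"turn":0,"fingers":4.0},{"x":-1.1,"y":0,"z":0,"turn":0,"fingers":4.0}])

```text
clock: 11.57
position: [613.9, 33.5, 235.3]
ee_rot: [-0.083, 0.997, -0.0, 0.0]
contact_force: [-1.4, 0.1, -3.2]
gripper_width: 55.2
```

```bash
python3 - <<'E'
from h import *
go(700,48,235,99.7)
im,d=arm.get_image("side");cv2.imwrite("pics/s10.png",cv2.resize(im[60:340,180:500,::-1],None,fx=2.1,fy=2.1))
E
```

```text
t11.57 pos [613.9  33.5 235.3] head 99.5 tilt 0.0 F [-1.4  0.1 -3.2] w55.2 | delta tool cm [-8.73  0.01  0.03] turn -0.2; delta after turn [-8.73 -0.02  0.03]
```

View pics/s10.png

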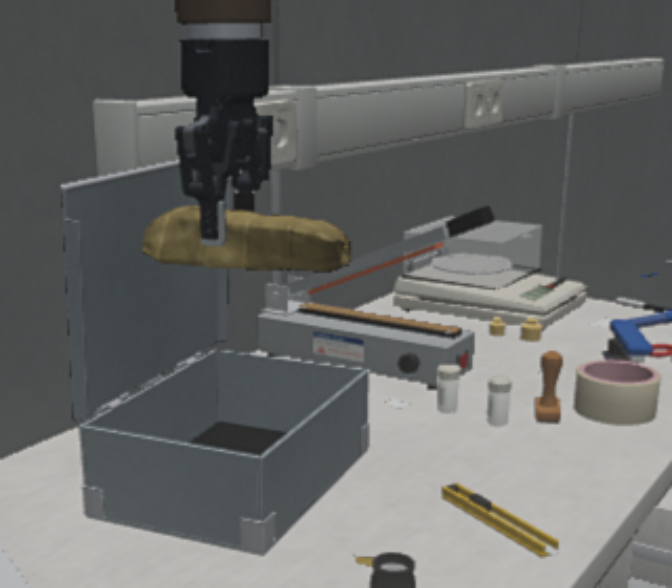

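Request:
servo_tool(rows=[{"x":-0.9,"y":0,"z":0,"turn":0,"fingers":4.0},{"x":-0.9,"y":0,"z":0,"turn":0,"fingers":4.0},{"x":-0.9,"y":0,"z":0,"turn":0,"fingers":4.0},{"x":-0.9,"y":0,"z":0,"turn":0,"fingers":4.0},{"x":-0.9,"y":0,"z":0,"turn":0,"fingers":4.0},{"x":-0.9,"y":0,"z":0,"turn":0,"fingers":4.0},{"x":-0.6,"y":0,"z":0,"turn":0,"fingers":4.0},{"x":-0.4,"y":0,"z":0,"turn":0,"fingers":4.0},{"x":0,"y":0,"z":0,"turn":0,"fingers":4.0},{"x":0,"y":0,"z":0,"turn":0,"fingers":4.0}])

```text
clock: 12.45
position: [676.6, 44.0, 235.5]
ee_rot: [-0.083, 0.997, 0.0, -0.0]
contact_force: [-0.4, -0.7, -5.0]
gripper_width: 55.3
```

```bash
python3 - <<'E'
from h import *
go(700,48,235,99.7)
im,d=arm.get_image("side");cv2.imwrite("pics/s11.png",cv2.resize(im[60:340,180:500,::-1],None,fx=2.1,fy=2.1))
E
```

```text
t12.45 pos [676.6  44.  235.5] head 99.5 tilt 0.0 F [-0.4 -0.7 -5. ] w55.3 | delta tool cm [-2.38  0.    0.05] turn -0.2; delta after turn [-2.38 -0.    0.05]
```

View pics/s11.png

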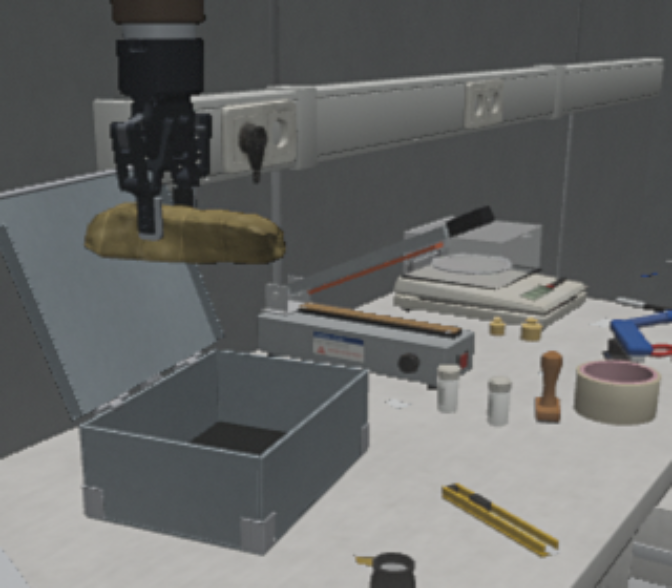

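Request:
servo_tool(rows=[{"x":1,"y":0,"z":0,"turn":0,"fingers":4.0},{"x":2,"y":0,"z":0,"turn":0,"fingers":4.0},{"x":2,"y":0,"z":0,"turn":0,"fingers":4.0},{"x":1.5,"y":0.4,"z":0,"turn":0,"fingers":4.0},{"x":0.5,"y":0.5,"z":0,"turn":0,"fingers":4.0},{"x":0,"y":0.5,"z":0,"turn":0,"fingers":4.0},{"x":0,"y":0,"z":0,"turn":0,"fingers":4.0}])

```text
clock: 13.08
position: [605.6, 47.2, 236.6]
ee_rot: [-0.084, 0.996, 0.0, 0.001]
contact_force: [0.4, 0.4, -4.3]
gripper_width: 55.3
```

```bash
python3 - <<'E'
from h import *
go(610,52,235,189.6)
im,d=arm.get_image("side");cv2.imwrite("pics/s12.png",cv2.resize(im[60:340,180:500,::-1],None,fx=2.1,fy=2.1))
im,d=arm.get_image("top");cv2.imwrite("pics/t12.png",cv2.resize(im[100:340,200:480,::-1],None,fx=2.5,fy=2.5));np.save("pics/t12.npy",d)
E
```

```text
t13.08 pos [605.6  47.2 236.6] head 99.6 tilt 0.1 F [ 0.4  0.4 -4.3] w55.3 | delta tool cm [-0.52  0.4   0.16] turn -90.0; delta after turn [-0.4  -0.52  0.16]
```

View pics/s12.png

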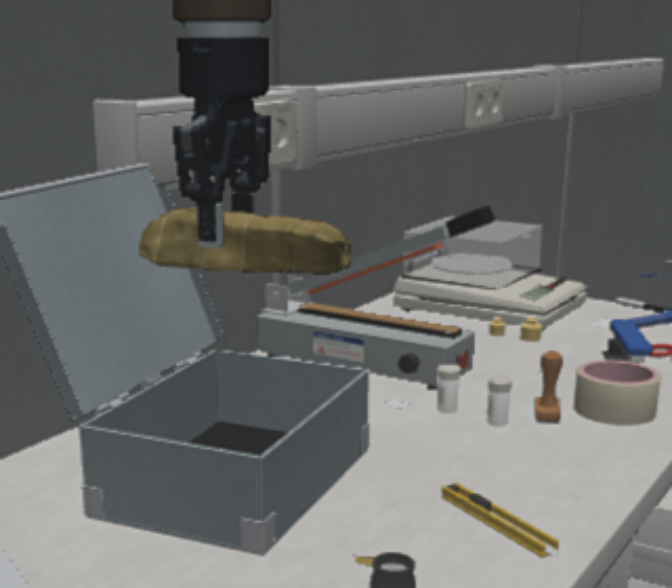

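View pics/t12.png

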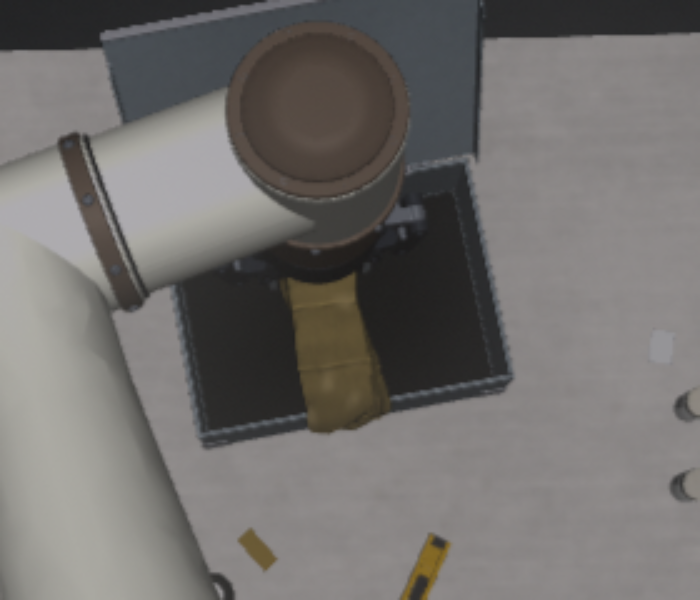

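```bash
python3 - <<'E'
from h import *
FL=atz("top",200+203/2.5,100+438/2.5,90);FR=atz("top",200+511/2.5,100+376/2.5,90);BR=atz("top",200+473/2.5,100+157/2.5,90)
print(FL,FR,BR,np.linalg.norm(FL-FR),np.linalg.norm(FR-BR),"centre",(FL+BR)/2, np.degrees(np.arctan2(*(FL-FR)[[0,1]]*[-1,1])))
d=np.load("pics/t12.npy");C=cloud("top",d)
for u,v in[(150,70),(440,40),(440,130)]:
  p=C[100+int(v/2.5),200+int(u/2.5)];print(p)
E
```

```text
[503.75776147 136.44485514  90.        ] [ 546.51665615 -102.62375843   90.        ] [721.91578644 -80.05981236  90.        ] 242.86235828358454 176.84452654052555 centre [612.83677395  28.19252139  90.        ] 10.140480759501143
[745.16921226 158.56913176 245.79917459]
[768.71412341 -44.25772029 226.44805982]
[731.52467464 -50.71055596 133.13648965]
```

Request:
servo_tool(rows=[{"x":-0.3,"y":0.3,"z":0,"turn":-4,"fingers":4.0},{"x":0,"y":0,"z":0,"turn":-6,"fingers":4.0},{"x":0,"y":0,"z":0,"turn":-6,"fingers":4.0},{"x":0,"y":0,"z":0,"turn":-6,"fingers":4.0},{"x":0,"y":0,"z":0,"turn":-6,"fingers":4.0},{"x":0,"y":0,"z":0,"turn":-6,"fingers":4.0},{"x":0,"y":0,"z":0,"turn":-6,"fingers":4.0},{"x":0,"y":0,"z":0,"turn":-6,"fingers":4.0},{"x":0,"y":0,"z":0,"turn":-6,"fingers":4.0},{"x":0,"y":0,"z":0,"turn":-6,"fingers":4.0}])

```text
clock: 14.02
position: [608.4, 49.7, 235.3]
ee_rot: [-0.558, 0.83, 0.0, -0.0]
contact_force: [-0.0, -0.5, -4.3]
gripper_width: 55.1
```

Request:
servo_tool(rows=[{"x":0,"y":0,"z":0,"turn":-6,"fingers":4.0},{"x":0,"y":0,"z":0,"turn":-6,"fingers":4.0},{"x":0,"y":0,"z":0,"turn":-6,"fingers":4.0},{"x":0,"y":0,"z":0,"turn":-6,"fingers":4.0},{"x":0,"y":0,"z":0,"turn":-6,"fingers":4.0},{"x":0,"y":0,"z":0,"turn":-2,"fingers":4.0},{"x":0,"y":0,"z":0,"turn":0,"fingers":4.0}])

```text
clock: 14.6
position: [608.4, 49.7, 235.3]
ee_rot: [0.763, -0.646, -0.0, 0.0]
contact_force: [-0.3, 0.8, -3.8]
gripper_width: 55.1
```

```bash
python3 - <<'E'
from h import *
go(609.5,50,30,189.8)
im,d=arm.get_image("side");cv2.imwrite("pics/s13.png",cv2.resize(im[60:340,180:500,::-1],None,fx=2.1,fy=2.1))
im,d=arm.get_image("top");cv2.imwrite("pics/t13.png",cv2.resize(im[100:340,200:480,::-1],None,fx=2.5,fy=2.5))
E
```

```text
t14.60 pos [608.4  49.7 235.3] head 189.5 tilt 0.0 F [-0.3  0.8 -3.8] w55.1 | delta tool cm [-1.000e-02 -1.300e-01  2.053e+01] turn -0.3; delta after turn [-1.000e-02 -1.200e-01  2.053e+01]
```

View pics/s13.png

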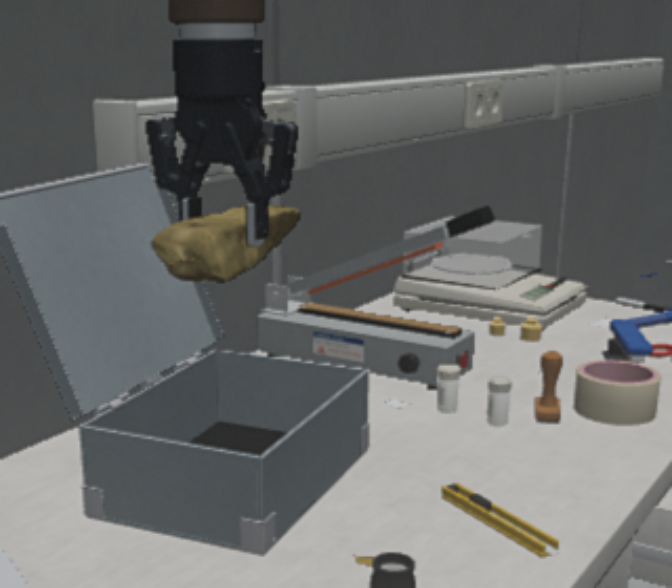

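View pics/t13.png

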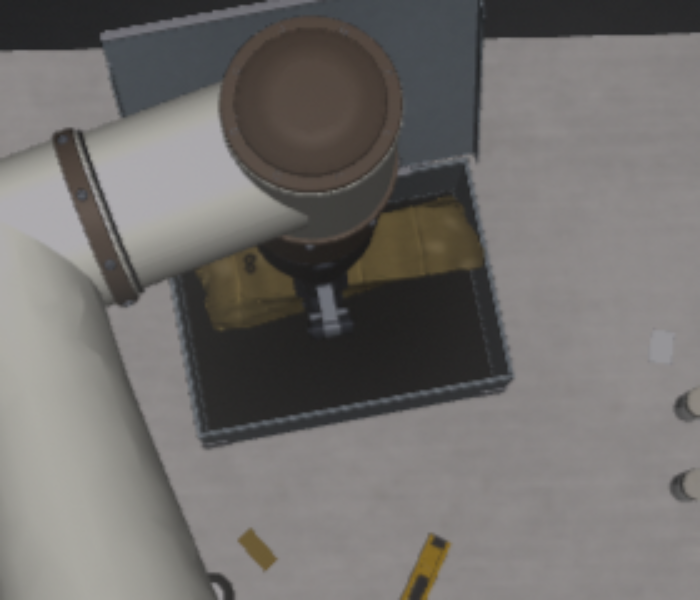

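```bash
python3 - <<'E'
from h import *
a=atz("top",200+202/2.5,100+295/2.5,238);b=atz("top",200+480/2.5,100+232/2.5,238);print(a,b,np.linalg.norm(a-b),(a+b)/2)
E
```

```text
[587.58220123 125.05027596 238.        ] [626.85152327 -65.56207233 238.        ] 194.61538215519033 [607.21686225  29.74410181 238.        ]
```

Request:
servo_tool(rows=[{"x":0,"y":-0.1,"z":1.5,"turn":0,"fingers":4.0},{"x":0,"y":0,"z":2.5,"turn":0,"fingers":4.0},{"x":0,"y":0,"z":2.5,"turn":0,"fingers":4.0},{"x":0,"y":0,"z":2.5,"turn":0,"fingers":4.0},{"x":0,"y":0,"z":2,"turn":0,"fingers":4.0}])

```text
clock: 15.12
position: [608.2, 49.7, 123.8]
ee_rot: [0.763, -0.646, -0.001, 0.001]
contact_force: [0.1, 0.5, -4.6]
gripper_width: 55.0
```

Request:
servo_tool(rows=[{"x":0,"y":0,"z":1.5,"turn":0,"fingers":4.0},{"x":0,"y":0,"z":2,"turn":0,"fingers":4.0},{"x":0,"y":0,"z":2,"turn":0,"fingers":4.0},{"x":0,"y":0,"z":1.5,"turn":0,"fingers":4.0},{"x":0,"y":0,"z":1,"turn":0,"fingers":4.0},{"x":0,"y":0,"z":0.7,"turn":0,"fingers":4.0},{"x":0,"y":0,"z":0.2,"turn":0,"fingers":4.0},{"x":0,"y":0,"z":0,"turn":0,"fingers":4.0}])

```text
clock: 15.78
position: [609.0, 49.9, 36.8]
ee_rot: [0.763, -0.646, 0.0, 0.0]
contact_force: [0.4, 0.0, -3.6]
gripper_width: 55.2
```

```bash
python3 - <<'E'
from h import *
go(608.4,50,25,189.8)
im,d=arm.get_image("side");cv2.imwrite("pics/s14.png",cv2.resize(im[60:340,180:500,::-1],None,fx=2.1,fy=2.1))
E
```

```text
t15.78 pos [609.   49.9  36.8] head 189.5 tilt 0.0 F [ 0.4  0.  -3.6] w55.2 | delta tool cm [-0.02  0.06  1.18] turn -0.3; delta after turn [-0.02  0.06  1.18]
```

View pics/s14.png

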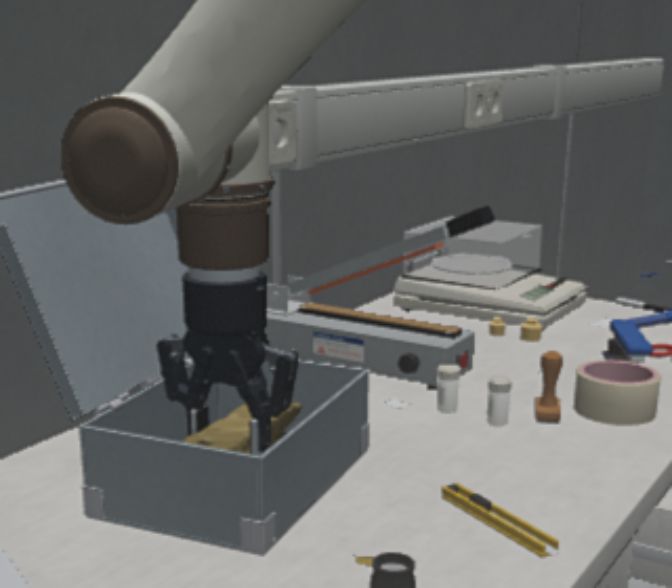

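Request:
servo_tool(rows=[{"x":0,"y":0,"z":0.3,"turn":0,"fingers":4.0},{"x":0,"y":0,"z":0.3,"turn":0,"fingers":4.0},{"x":0,"y":0,"z":0.2,"turn":0,"fingers":4.0},{"x":0,"y":0,"z":0.2,"turn":0,"fingers":4.0},{"x":0,"y":0,"z":0,"turn":0,"fingers":4.0},{"x":0,"y":0,"z":0,"turn":0,"fingers":4.0}])

```text
clock: 16.33
position: [608.6, 49.8, 26.7]
ee_rot: [0.763, -0.646, -0.0, 0.0]
contact_force: [0.6, 0.0, -4.1]
gripper_width: 54.9
```

Request:
servo_tool(rows=[{"x":0,"y":0,"z":0.15,"turn":0,"fingers":4.0},{"x":0,"y":0,"z":0.1,"turn":0,"fingers":4.0},{"x":0,"y":0,"z":0,"turn":0,"fingers":4.0},{"x":0,"y":0,"z":0,"turn":0,"fingers":4.0}])

```text
clock: 16.67
position: [608.9, 49.9, 25.0]
ee_rot: [0.763, -0.646, 0.0, -0.0]
contact_force: [-2.2, 1.1, 1.2]
gripper_width: 54.9
```

Request:
servo_tool(rows=[{"x":0,"y":0,"z":0,"turn":0,"fingers":5.7},{"x":0,"y":0,"z":0,"turn":0,"fingers":6.0},{"x":0,"y":0,"z":0,"turn":0,"fingers":6.5},{"x":0,"y":0,"z":0,"turn":0,"fingers":7.5},{"x":0,"y":0,"z":0,"turn":0,"fingers":8.0},{"x":0,"y":0,"z":0,"turn":0,"fingers":8.0},{"x":0,"y":0,"z":0,"turn":0,"fingers":8.0}])

```text
clock: 17.25
position: [608.8, 49.9, 24.4]
ee_rot: [0.763, -0.646, 0.0, -0.0]
contact_force: [-1.2, 0.3, -0.3]
gripper_width: 79.9
```

Request:
servo_tool(rows=[{"x":0,"y":0,"z":-0.5,"turn":0,"fingers":8.0},{"x":0,"y":0,"z":-1,"turn":0,"fingers":8.0},{"x":0,"y":0,"z":-2,"turn":0,"fingers":8.0},{"x":0,"y":0,"z":-3,"turn":0,"fingers":8.0},{"x":0,"y":0,"z":-3,"turn":0,"fingers":8.0},{"x":0,"y":0,"z":-3,"turn":0,"fingers":8.0},{"x":0,"y":0,"z":-3,"turn":0,"fingers":8.0},{"x":0,"y":0,"z":-3,"turn":0,"fingers":8.0}])

```text
clock: 17.92
position: [608.4, 49.7, 212.2]
ee_rot: [0.763, -0.646, 0.0, -0.001]
contact_force: [0.4, 0.3, 0.3]
gripper_width: 80.0
```

```bash
python3 - <<'E'
from h import *
go(450,50,250,189.8)
im,d=arm.get_image("side");cv2.imwrite("pics/s15.png",im[:,:,::-1])
im,d=arm.get_image("top");cv2.imwrite("pics/t15.png",cv2.resize(im[100:340,200:480,::-1],None,fx=2.5,fy=2.5))
E
```

```text
t17.92 pos [608.4  49.7 212.2] head 189.5 tilt 0.1 F [0.4 0.3 0.3] w80.0 | delta tool cm [-2.65 15.62 -3.81] turn -0.3; delta after turn [-2.72 15.61 -3.78]
```

View pics/s15.png

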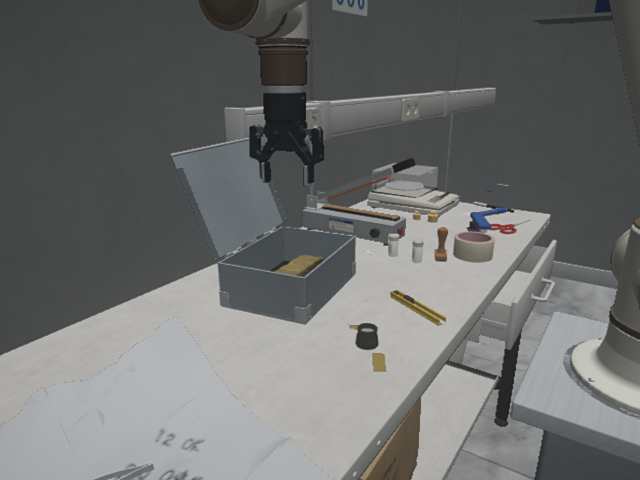

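View pics/t15.png

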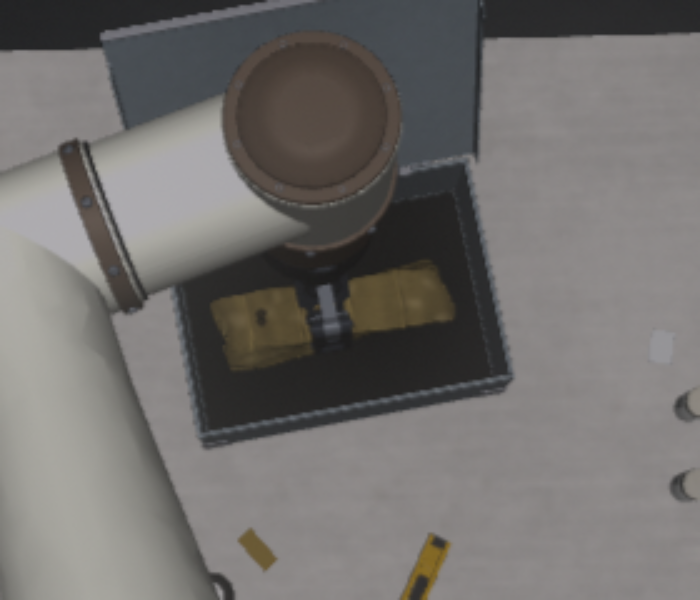

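Request:
servo_tool(rows=[{"x":0,"y":1.5,"z":-2,"turn":0,"fingers":8.0},{"x":0,"y":3,"z":-2,"turn":0,"fingers":8.0},{"x":0,"y":3.5,"z":0,"turn":0,"fingers":8.0},{"x":0,"y":3.5,"z":0,"turn":0,"fingers":8.0},{"x":0,"y":3.5,"z":0,"turn":0,"fingers":8.0},{"x":0,"y":2,"z":0,"turn":0,"fingers":8.0},{"x":0,"y":0,"z":0,"turn":0,"fingers":8.0},{"x":0,"y":0,"z":0,"turn":0,"fingers":8.0}])

```text
clock: 18.68
position: [440.4, 21.5, 250.4]
ee_rot: [0.764, -0.646, 0.001, -0.001]
contact_force: [-0.1, 0.1, -0.1]
gripper_width: 79.8
```

```bash
python3 - <<'E'
from h import *
go(450,50,250,189.8)
np.set_printoptions(precision=1,suppress=True)
im,d=arm.get_image("top");cv2.imwrite("pics/t16.png",im[:,:,::-1]);C=cloud("top",d)
hsv=cv2.cvtColor(im,cv2.COLOR_RGB2HSV);m=np.zeros(d.shape,bool);m[200:255,275:392]=1;m&=hsv[...,1]>70
vu=np.argwhere(m);P=np.array([atz("top",u,v,48) for v,u in vu]);print(cv2.minAreaRect(P[:,:2].astype(np.float32)),P.mean(0),np.percentile(C[m][:,2],[5,50,95]))
for b in((270,300,325,352),(465,490,250,275),(465,490,282,305)):
    k=np.zeros(d.shape,bool);k[b[2]:b[3],b[0]:b[1]]=1;k&=(C[...,2]>15)&(C[...,2]<70);Q=C[k];print(cv2.minAreaRect(Q[:,:2].astype(np.float32))[0],Q[:,2].max())
for v,u in[(112,376),(152,376),(120,300)]:print(C[v,u])
E
```

```text
t18.68 pos [440.4  21.5 250.4] head 189.6 tilt 0.1 F [-0.1  0.1 -0.1] w79.8 | delta tool cm [-2.65 -1.42  0.04] turn -0.2; delta after turn [-2.64 -1.43  0.04]
((607.6292724609375, 33.35613250732422), (62.5443115234375, 192.60330200195312), 10.94990062713623) [607.   37.7  48. ] [22.6 49.8 55.5]Traceback (most recent call last):
  File "<stdin>", line 8, in <module>
    return umr_maximum(a, axis, None, out, keepdims, initial, where)
ValueError: zero-size array to reduction operation maximum which has no identity
```

View pics/t16.png

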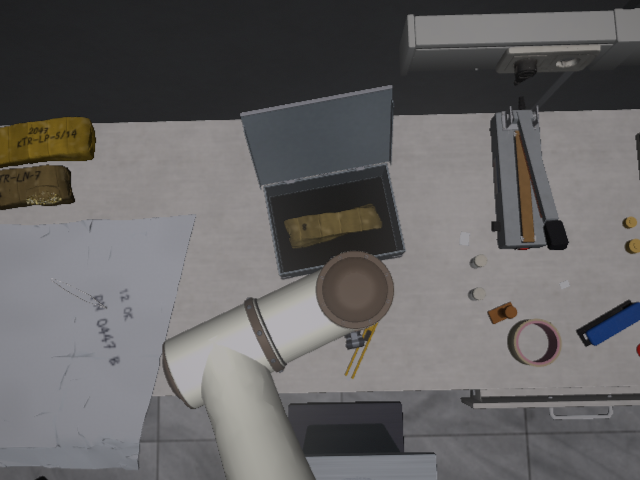

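```bash
python3 - <<'E'
from h import *
print(arm.job_done())
E
```

```text
the job is handed in; nothing more can be done
None
```

The lid is standing open by itself on its stop, and the narrow parcel lies flat and lengthwise on the case floor, released. I handed the job in at about 18.8 s; no verdict came back.

**How the lid was raised:** The moves cannot tilt the fingers, so I did not push the lip with tilted fingertips as the task describes. I gripped the parcel first, near its middle, and used its front end under the lip to lift the lid and push it past upright. I then backed off, turned the parcel lengthwise, lowered it to the floor until it touched, and let go.

**Last checks:**
- **Lid:** the measured slope gave about 1.95 rad after I backed off, and the final picture shows it still open.
- **Parcel position:** its centre is about 6 mm from the case middle along x and about 3 mm along y.
- **Parcel angle and height:** it is turned about 1° from the case's long axis. Its top is 50 to 55 mm above the table, which fits lying flat on the floor.
- **Robot:** the tool read 0.1 N after release, and the hand was clear of everything. Force readings during the lid push stayed below 10 N.
- **Vials:** they stand at the same pixels as at the start.
- **Loupe:** my script's final numeric check of the vials and loupe failed because the arm hid the loupe from the top camera. The side picture taken just before the last retreat shows it unmoved.

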